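# Close up a terminal row on its mounting rail and shut the keeper

## Task

Push the row of five terminal modules along the mounting rail, as one closed row, from behind the orange one until the row is tight against the blue end stop. Then push the keeper's red tab fully in so that its bar lies across the rail behind the row. Do it all by pushing with the fingertips: no module may be lifted off the rail or pulled away from its neighbours, and the things lying around stay where they are.

Things in the scene. Friction and masses are not known exactly. Their poses are not given: they have to be found in the camera images.
- rail: Fixed fixture: aluminium plate 250x80x6 mm on the worktop, on its middle line a steel rail 30 mm wide, rail top 14 mm above the worktop, x = -115 mm to the stop. Origin: at worktop level on the rail's middle line; x along the rail to the stop, z up. Keeper guide on the +y side at x = 6 mm: a plate lug and two black cheeks (y = 62 to 104 mm, top 30 mm above the worktop).
- stop_face (a point): Centre of the face of the fixed blue end stop (block 44 mm wide, top 54 mm above the worktop), at x = 105, y = 0, z = 34 mm in the rail's frame. With the five modules tight against it the rear face of module_5 is 90 mm before this face, at x = 15 mm.
- module_1: Terminal module nearest the stop, black cover, loose astride the rail: 18 mm along the rail, grey foot 40 mm wide, 26 mm high, cover 26 mm wide, top 44 mm above the rail's top. Two 6 mm legs straddle the rail with 1 mm play each side, so it can only slide along or lift off. About 50 g. Origin: its middle, at the level of the rail's top; x along the rail to the stop, z up.
- module_2: Terminal module number 2 counted from the stop, black cover; the same as module_1, touching its neighbours.
- module_3: Terminal module number 3 counted from the stop, black cover; the same as module_1, touching its neighbours.
- module_4: Terminal module number 4 counted from the stop, black cover; the same as module_1, touching its neighbours.
- module_5: Rearmost terminal module, farthest from the stop, with an orange cover; otherwise the same as module_1. Its rear face is 9 mm behind its origin, 14 to 40 mm above the worktop over the full 40 mm width.
- keeper (a joint): Slide of the keeper, m: a steel bar (10 mm wide, 17 to 29 mm above the worktop) moving along the rail frame's -y, square to the rail. 0 = drawn back, nose 33 mm to the +y side of the rail's middle; 0.040 = fully in, nose past the middle, 4 mm behind a row that is home. A row that is not home blocks it. No spring; stays where left; about 1.2 N friction plus slight damping.
- keeper_tab (a point): Centre of the outer (+y) face of the keeper's upright red tab: 20 mm wide along the rail, 6 mm thick, 29 to 69 mm above the worktop; this point is 49 mm above it. Outside the tab the bar goes on 34 mm, top 29 mm above the worktop. Keeper fully in: this point is 26 mm to the +y side of the rail's middle line.
- tape_green: Bystander, not to be disturbed: roll of green masking tape lying flat, 72 mm across, 18 mm high.
- cutters: Bystander, not to be disturbed: side cutters with red grips, 61x116x14 mm, lying flat.
- sleeve_1: Bystander, not to be disturbed: steel sleeve with a black tip like a pen, 10x112x10 mm, lying flat.
- sleeve_3: Bystander, not to be disturbed: a second such steel sleeve.
- flux_bottle: Bystander, not to be disturbed: white dispenser bottle with a thin nozzle, 38 mm across, 115 mm high, standing.
Not all that is in view belongs to the job. What is shaped like the module_5 but brown or green is not meant.

How it is judged:
On the way, in this order (a step that is already met when the one before it is completed fails the run):
1. the whole row is tight against the end stop while the keeper is still drawn back (x of module_1 in the frame of rail above 0.093 m and x of module_2 in the frame of rail above 0.075 m and x of module_3 in the frame of rail above 0.057 m and x of module_4 in the frame of rail above 0.039 m and x of module_5 in the frame of rail above 0.021 m and value of joint keeper below 0.015 m), for 0.2 s.
2. the keeper is pushed in behind the row (value of joint keeper above 0.036 m), for 0.2 s.
At the end, for the whole second after the job is handed in: All five modules sit upright on the rail, tight against each other and the end stop (each within 3 mm of its place) and at rest; the keeper is pushed in to at least 36 of its 40 mm (x of module_1 in the frame of rail above 0.093 m and x of module_2 in the frame of rail above 0.075 m and x of module_3 in the frame of rail above 0.057 m and x of module_4 in the frame of rail above 0.039 m and x of module_5 in the frame of rail above 0.021 m and z of each of module_1, module_2, module_3, module_4, module_5 in the frame of rail below 0.017 m and y of module_1 in the frame of rail between -0.004 and 0.004 m and angle between each of module_1, module_2, module_3, module_4, module_5's own z axis and vertical below 0.1 rad and y of module_2 in the frame of rail between -0.004 and 0.004 m and y of module_3 in the frame of rail between -0.004 and 0.004 m and y of module_4 in the frame of rail between -0.004 and 0.004 m and y of module_5 in the frame of rail between -0.004 and 0.004 m and linear speed of each of module_1, module_2, module_3, module_4, module_5 below 0.01 m/s and value of joint keeper above 0.036 m); the robot touches nothing.
It fails at once if a module is lifted off the rail (more than 5 mm) or tipped (more than 0.3 rad) (z of any of module_1, module_2, module_3, module_4, module_5 in the frame of rail above 0.019 m or angle between any of module_1, module_2, module_3, module_4, module_5's own z axis and vertical above 0.3 rad).
It fails at once if the row is torn open: a gap of more than 10 mm between neighbours (distance between module_1 and module_2 above 0.028 m or distance between module_2 and module_3 above 0.028 m or distance between module_3 and module_4 above 0.028 m or distance between module_4 and module_5 above 0.028 m).
It fails at once if a bystander is moved more than 25 mm (distance of any of tape_green, cutters, sleeve_1, sleeve_3, flux_bottle from where it was at the start of the episode above 0.025 m).
It also fails if it takes over 45 s, if anything falls off the work surface, if the arm or the gripper's body presses on something with over 40 N, if the wrist force passes 120 N, or if a joint passes its speed limit or range.

## Robot

A 6-joint arm with a two-finger parallel gripper is mounted at the origin on a cart in front of the work surface, level with it; the furniture and walls round the work are solid. World frame = base frame: x ahead of the robot, y to its left, z up, the work surface at z = 0. Lengths are in m, angles in rad, forces in N, time in s.
With the tool pointing down it reaches from about 0.375 to 0.975 m from the base axis. Payload 3.8 kg.
Tool frame: the origin (TCP) lies at the very end of the fingers, on their centre line; the grasp point (between the pads) lies 19 mm behind it; z points along the fingers, y is the line along which they close (so a half turn about z gives the same grasp; the last joint's range is limited). The gripper opens to 85 mm and grips with 20 to 120 N. Pads are 22 mm wide; open, the fingers measure 114 mm over their backs; the gripper's body (76 mm by 85 mm) begins 54 mm behind the grasp point. The pads swing forward as they close: fully open they stand 13 mm farther back than shut.
Start: joints at [1.1, 0.264, 1.604, -0, 1.274, -0.037], TCP at [0.284, 0.612, 0.231] pointing down, gripper open.
Joint ranges: [-2.63, 2.63], [-0.94, 2.18], [0.31, 2.57], [-1.31, 4.45], [0, 2.66], [-2.55, 2.55]. Speed limits (rad/s): [2.57, 2.57, 3.14, 3.14, 3.14, 3.14].

## Interface

Orientations are given as a rotation vector (axis times angle).
In Python, from workcell import monitor, viewer, job gives the robot as it stands. The module is installed in compiled form; this text tells all that it offers.
- The arm moves only by the tool step_arm, never from a script. Its argument "series" is one flat list of numbers, 4 for each row, row after row: the shift along the tool's x, y, z in m, then the turn about the tool's z in rad. A call has 1 to 8 rows; each row is the pose to reach, as a shift and turn from the pose commanded when the call began, along the tool's axes at that moment; what a row does not reach only later rows make up. A row lasts 1/8 s, in which the tool goes at most 62.5 mm and 10.7 degrees, less where a joint would pass 70% of its speed; a pose out of reach is approached as far as the arm can. A call with a gripper value outside its range is refused whole. "gripper" is the opening, from 0 (shut) to 1 (fully open), set as the call begins (left out, the last holds). The fingers move at their own pace and stop on an object; "newtons" is the grip in N (left out, the last holds). Time passes only in rows, so rows that repeat a pose let the fingers close. It gives the time, the measured TCP pose, the force, the opening and the grip force at its end, in the units of the state.
- monitor.read_state(): the state, without advancing time (a new reading comes with each control period).
- viewer.read_camera(name): name is "scene" or "top"; returns a dict with "image" (384x512x3 uint8, red, green, blue), "intrinsics" (3x3 intrinsics, pixels), "distortion" ([k1, k2, p1, p2, k3] as OpenCV has them; the pictures are not rectified), "T" (4x4, takes a point from camera to world coordinates). Camera axes: x right, y up, looking along -z (the intrinsics and any distortion apply to the point x, -y, -z); pixel columns grow to the right and rows downward; lengths in m; the calibration is good to about 2 mm. A picture is of the moment at which its call begins. There is no depth.
- job.finish_job(): hands the job in; it is judged then, once.
Trained networks look in a picture, given as the dict that the camera call returned (one of the last four; its "shot" number tells which), for a name from the list of things; names that differ only in an ending like _2 or _b are one class to them, and where a whole thing is asked for, a point or a joint stands for the part that bears it (a point fixed in the world has none). Each returns a list of dicts, best first, with "score" (0 to 1); they miss things now and then, are a little off and sometimes report something else, mostly with a low value. They report only what shows in the picture. A call takes as long as a camera call. They do not tell look-alikes from the thing itself.
- viewer.boxes_of(picture, label): "extent" ([centre column, centre row, width, height] in pixels, round what is visible of it).
- viewer.spot_point(picture, label): "point" ([column, row] in pixels: a listed point, or the origin of a listed thing).
The state is a dict: "time": time; "q": joint angles; "joint_vel": joint speeds; "joint_torque": joint torques, N m; "tool_pos": TCP position; "tcp_rot": TCP orientation; "wrist_force": force on the tool from outside, world axes, zero at the start; "torque": the same for the moment, N m; "width": opening from 0.0 (shut) to 1.0 (fully open); "grip_force": force on a finger pad.
Only numpy, scipy, OpenCV 4.12 (cv2) and the standard library are available. Lean on these libraries where they do the work, as an engineer would, in place of code of your own. Each camera call takes 0.05 s, during which the arm holds its last target. There are 200 camera calls.

## Working session

There is one attempt and no reset: what is moved stays moved. The work goes in short steps, Python scripts to look and compute and a tool call to move; the robot and the scene stay as the last step left them, time stands still between calls to the robot, and variables do not carry over. Pictures are saved under pics/ and viewed, at most 10 in all, crops included, and the job is handed in when it is done.

Besides the shell and the picture viewer there is one more tool, called after "Call:" by a JSON object that holds its "fn" and its "kwargs". step_arm: Moves the arm, as the interface text tells. Its arguments: {"type":"object","properties":{"series":{"type":"array"},"gripper":{"type":"number"},"newtons":{"type":"number"}},"required":["series"]}

```bash
mkdir -p pics; cat > h.py <<'E'
import numpy as np, cv2
from workcell import monitor, viewer, job
def ray(p,px):
    u=cv2.undistortPoints(np.array([[px]],float),np.array(p["intrinsics"],float),np.array(p["distortion"],float))[0,0]
    T=np.array(p["T"]);d=T[:3,:3]@np.array([u[0],-u[1],-1.]);return T[:3,3],d
def onz(p,px,z):
    o,d=ray(p,px);return o+d*(z-o[2])/d[2]
def proj(p,X):
    T=np.array(p["T"]);c=(np.atleast_2d(X)-T[:3,3])@T[:3,:3];c=c*[1,-1,-1]
    return cv2.projectPoints(c,np.zeros(3),np.zeros(3),np.array(p["intrinsics"],float),np.array(p["distortion"],float))[0][:,0]
def save(p,n,crop=None,s=1):
    im=p["image"][:,:,::-1]
    if crop: im=im[crop[1]:crop[3],crop[0]:crop[2]]
    cv2.imwrite("pics/"+n,cv2.resize(im,None,fx=s,fy=s,interpolation=cv2.INTER_CUBIC))
E
python3 - <<'E'
from h import *
np.set_printoptions(precision=4,suppress=True)
for c in ["scene","top"]:
    p=viewer.read_camera(c);save(p,c+"0.png",None,1.5)
    print(c,np.array(p["T"])[:3,3])
    for n in ["rail","stop_face","module_1","module_5","keeper_tab","flux_bottle"]:
        print(n,[(np.round(d["point"],1),round(d["score"],2)) for d in viewer.spot_point(p,n)])
print(monitor.read_state())
E
```

```text
scene [-0.1464 -0.9137  0.7725]
rail [(array([276.9, 233.5]), 0.91), (array([265.9, 232.3]), 0.68)]
stop_face [(array([311.7, 215.1]), 0.7)]
module_1 [(array([275.8, 235.1]), 0.68), (array([285.7, 229.2]), 0.65), (array([293.1, 226.4]), 0.6), (array([266. , 231.1]), 0.51), (array([320.9, 196.1]), 0.48), (array([279.8, 229.2]), 0.45)]
module_5 [(array([275.8, 235.1]), 0.68), (array([285.7, 229.2]), 0.65), (array([293.1, 226.4]), 0.6), (array([266. , 231.1]), 0.51), (array([320.9, 196.1]), 0.48), (array([279.8, 229.2]), 0.45)]
keeper_tab [(array([269.7, 209.9]), 0.56)]
flux_bottle [(array([173.1, 167. ]), 0.51)]
top [ 0.221  -0.2628  1.5832]
rail [(array([296.9, 203.1]), 0.82), (array([294.3, 206. ]), 0.31)]
stop_face [(array([196.7, 219.5]), 0.48)]
module_1 [(array([302.8, 192.1]), 0.53), (array([296. , 204.5]), 0.5), (array([294.7, 139.3]), 0.47), (array([293. , 209.2]), 0.46), (array([349.1, 193.5]), 0.42), (array([302.9, 188.5]), 0.4), (array([299.6, 198. ]), 0.37), (array([229.9, 161.8]), 0.16)]
module_5 [(array([302.8, 192.1]), 0.53), (array([296. , 204.5]), 0.5), (array([294.7, 139.3]), 0.47), (array([293. , 209.2]), 0.46), (array([349.1, 193.5]), 0.42), (array([302.9, 188.5]), 0.4), (array([299.6, 198. ]), 0.37), (array([229.9, 161.8]), 0.16)]
keeper_tab [(array([283.7, 188.5]), 0.47)]
flux_bottle [(array([158.3, 202.8]), 0.61)]
{'time': 0.7, 'q': array([ 1.1001,  0.2638,  1.604 , -0.    ,  1.2737, -0.0369]), 'joint_vel': array([-0.0002, -0.0018, -0.0024, -0.0023,  0.0025, -0.0003]), 'joint_torque': array([  0.0012, -51.4851, -36.7609,   0.    ,   0.0003,  -0.    ]), 'tool_pos': array([0.2837, 0.6125, 0.2313]), 'tcp_rot': array([0.6761, 3.068 , 0.0001]), 'wrist_force': array([-0.2242, -0.4653, -0.1421]), 'torque': array([ 0.0215, -0.0365, -0.0408]), 'grip_force': 0.0, 'width': 0.9994125354563269}
```

View pics/scene0.png

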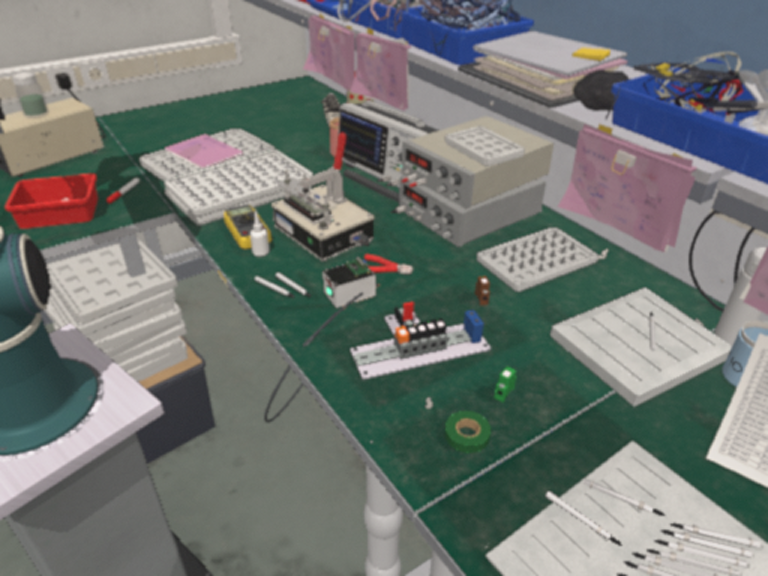

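View pics/top0.png

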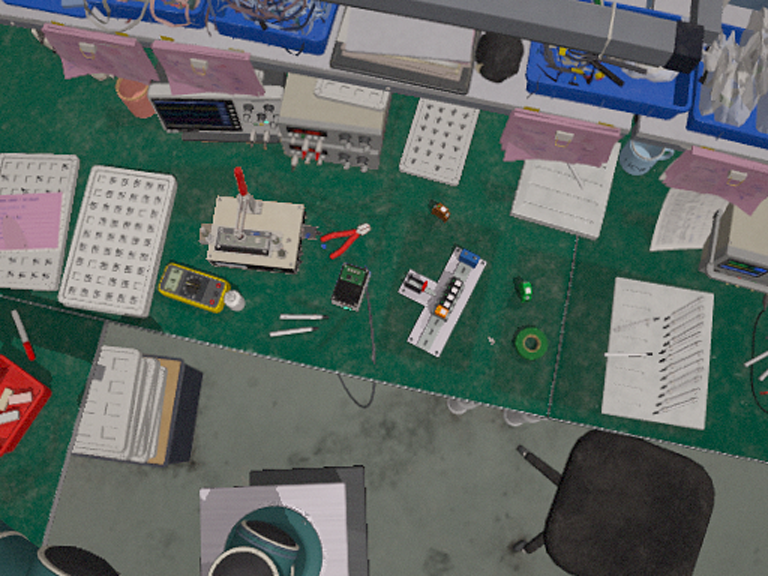

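Scene image at 1.5x scale: the orange module is on the rail at (402,335), the blue stop at (473,325) and the red tab at (408,312). The brown look-alike is at (483,290) and the green one at (507,383). In the top image, orange is at (441,311), the stop at (468,256), the tab at (415,283), brown at (440,210) and green at (525,289). The orange one on the rail, at the end of the black row away from the stop, is module_5. The enlarged crops should confirm this.

```bash
python3 - <<'E'
from h import *
import pickle
P={}
for c,cr,s in [("scene",(225,190,335,255),7),("top",(258,155,334,243),6.5)]:
    p=viewer.read_camera(c);P[c]=p;save(p,c+"1.png",cr,s)
pickle.dump(P,open("P.pkl","wb"))
E
```

```text
(no output)
```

View pics/scene1.png

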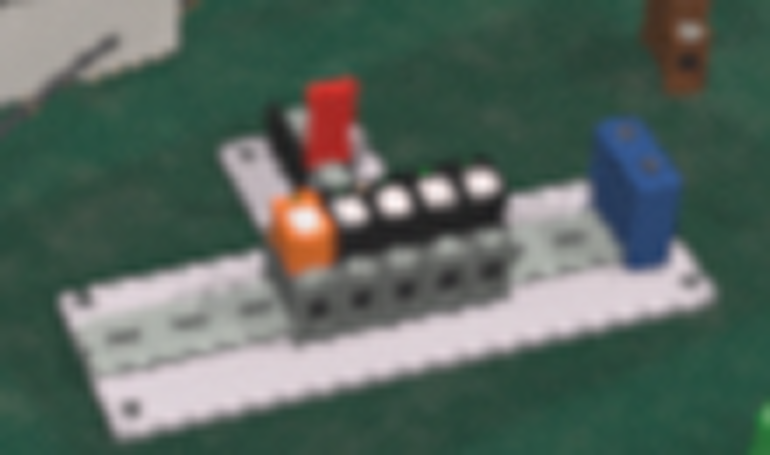

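View pics/top1.png

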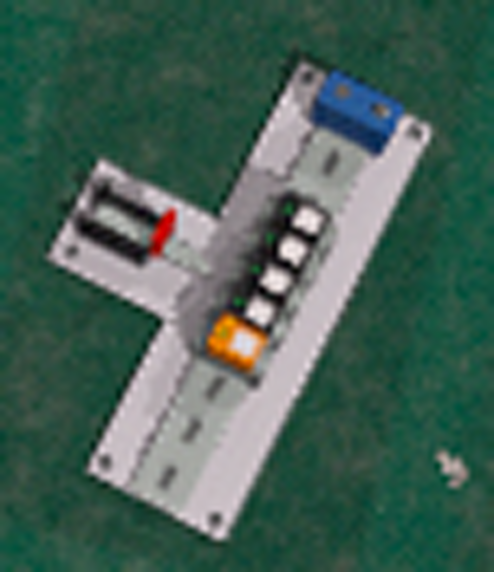

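```bash
cat > fit.py <<'E'
from h import *
import pickle
from scipy.optimize import least_squares
np.set_printoptions(precision=4,suppress=True)
P=pickle.load(open("P.pkl","rb"))
def un(c,u,v):
    o,s=((225,190),7) if c=="scene" else ((258,155),6.5)
    return np.array([(u+.5)/s-.5+o[0],(v+.5)/s-.5+o[1]])
# cam, pixel, (x, y, z), plate-flag
O=[("scene",60,292,-125,40,6,1),("scene",118,438,-125,-40,6,1),("scene",717,293,125,-40,6,1),
("top",300,52,125,40,6,1),("top",434,130,125,-40,6,1),("top",88,470,-125,40,6,1),("top",223,542,-125,-40,6,1),
("scene",597,122,105,22,54,0),("scene",632,190,105,-22,54,0),
("top",316,117,105,22,54,0),("top",376,152,105,-22,54,0)]
def W(t,X): 
    c,s=np.cos(t[2]),np.sin(t[2]);return np.array([t[0]+c*X[0]-s*X[1],t[1]+s*X[0]+c*X[1],X[2]])
def res(t):
    r=[]
    for c,u,v,x,y,z,f in O:
        X=np.array([x,y,z])/1000.+np.array([t[3]*f,0,0]); r.append(proj(P[c],W(t,X))[0]-un(c,u,v))
    return np.array(r).ravel()
a=onz(P["top"],un("top",155,505),.006)[:2];b=onz(P["top"],un("top",366,92),.006)[:2]
yaw=np.arctan2(*(b-a)[::-1])
f=least_squares(res,[*((a+b)/2),yaw,0],loss="soft_l1")
E
cat >> fit.py <<'E'
if __name__=="__main__":
    t=f.x;print(t,np.degrees(t[2]));print(res(t).reshape(-1,2))
    inv=lambda p:np.array([[np.cos(t[2]),np.sin(t[2])],[-np.sin(t[2]),np.cos(t[2])]])@(p[:2]-t[:2])
    for n,c,u,v,z in [("orange rear-right top","scene",287,245,58),("top orange rear L","top",208,346,58),("top orange rear R","top",252,370,58),("foot end m1 bottom","scene",510,298,8),("foot m5 bottom","scene",297,340,8),
      ("tab top L scene","scene",308,85,69),("tab top R","scene",358,78,69),("tab top top","top",172,212,69),("tab top top2","top",155,250,69)]:
        print(n,inv(onz(P[c],un(c,u,v),z/1000))*1000)
E
python3 fit.py
```

```text
[ 0.5292 -0.4049 -0.5339  0.0146] -30.592264821066024
[[-0.0615  0.5149]
 [-0.075  -0.9378]
 [-0.1129  0.1329]
 [ 0.369   1.283 ]
 [ 0.3452 -0.3709]
 [-0.0575 -0.071 ]
 [ 0.2642 -0.1866]
 [-2.0221  0.3631]
 [-0.3856  0.2065]
 [-0.5681 -1.5612]
 [ 1.9064 -1.0488]]
orange rear-right top [-34.783  -14.9327]
top orange rear L [-33.3754  12.6445]
top orange rear R [-34.0211 -12.7096]
foot end m1 bottom [ 59.1173 -18.7694]
foot m5 bottom [-29.7434 -15.5436]
tab top L scene [ 1.3984 62.5417]
tab top R [22.1477 60.6571]
tab top top [17.7282 59.9535]
tab top top2 [-3.9243 58.5666]
```

```bash
sed -i 's|^("top",316.*|("top",316,117,105,22,54,0),("top",376,152,105,-22,54,0),("scene",308,85,-4,61,69,0),("scene",358,78,16,61,69,0),("top",172,210,16,63,69,0),("top",154,250,-4,63,69,0)]|' fit.py
cat >> fit.py <<'E'
    s=monitor.read_state()
    from scipy.spatial.transform import Rotation as R
    M=R.from_rotvec(s["tcp_rot"]).as_matrix()
    print("tool x yaw",np.degrees(np.arctan2(M[1,0],M[0,0])),"want",np.degrees(t[2])+180)
    g=W(t,np.array([-.065,0,.2]));print(g,"shift tool",M.T@(g-s["tool_pos"]))
    np.save("t.npy",t)
E
python3 fit.py
```

```text
[ 0.5309 -0.4064 -0.5352  0.0122] -30.66314943756476
[[-0.0356  0.5902]
 [-0.0815 -0.8455]
 [-0.0488  0.2862]
 [ 0.529   1.3684]
 [ 0.494  -0.2603]
 [ 0.025  -0.0227]
 [ 0.3341 -0.112 ]
 [-1.1801  0.3292]
 [ 0.4628  0.1742]
 [-0.1036 -2.072 ]
 [ 2.3615 -1.5485]
 [-0.7708  0.6201]
 [-1.2349  0.2809]
 [-0.6007 -0.2131]
 [-0.5997 -1.1508]]
orange rear-right top [-37.0657 -14.5163]
top orange rear L [-35.6922  13.0626]
top orange rear R [-36.3065 -12.2923]
foot end m1 bottom [ 56.8393 -18.2368]
foot m5 bottom [-32.0254 -15.121 ]
tab top L scene [-0.9801 63.0028]
tab top R [19.7714 61.1438]
tab top top [15.3529 60.4348]
tab top top2 [-6.298  59.0211]
tool x yaw 155.14349013638548 want 149.33685056243525
[ 0.475  -0.3733  0.2   ] shift tool [-0.5879 -0.8141  0.0313]
```

Call:
{"fn": "step_arm", "kwargs": {"series": [-0.02,-0.028,0,0,-0.055,-0.076,0,0,-0.09,-0.125,0,0,-0.126,-0.174,0,0,-0.162,-0.224,0,0,-0.198,-0.274,0,0,-0.233,-0.323,0,0,-0.265,-0.367,0,0], "gripper": 0}}

```text
time: 1.8
tool_pos: [0.37, 0.1662, 0.2317]
tcp_rot: [0.676, 3.067, 0.001]
wrist_force: [0.7, 0.2, 0.1]
width: -0.004
grip_force: 0.0
```

Call:
{"fn": "step_arm", "kwargs": {"series": [-0.036,-0.05,0,0,-0.072,-0.1,0,0,-0.108,-0.15,0,0,-0.144,-0.2,0,0.02,-0.18,-0.25,0,0.04,-0.216,-0.3,0,0.06,-0.252,-0.35,0,0.08,-0.28,-0.388,0,0.101]}}

```text
time: 2.8
tool_pos: [0.461, -0.3044, 0.2315]
tcp_rot: [0.833, 3.028, -0.001]
wrist_force: [0.6, 0.0, -0.2]
width: 0.003
grip_force: 0.0
```

```bash
cat > rel.py <<'E'
from h import *
from scipy.spatial.transform import Rotation as R
np.set_printoptions(precision=4,suppress=True)
t=np.load("t.npy")
def show():
    s=monitor.read_state();M=R.from_rotvec(s["tcp_rot"]).as_matrix();d=s["tool_pos"][:2]-t[:2];c,n=np.cos(t[2]),np.sin(t[2])
    F=s["wrist_force"]
    print("t",s["time"],"rail xyz mm",1000*np.array([c*d[0]+n*d[1],-n*d[0]+c*d[1],s["tool_pos"][2]]),"yaw err deg",np.degrees(np.arctan2(M[1,0],M[0,0])-t[2])-180,"F rail",c*F[0]+n*F[1],-n*F[0]+c*F[1],F[2],"w",s["width"],"q",s["q"])
if __name__=="__main__": show()
E
python3 rel.py
```

```text
t 2.8 rail xyz mm [-112.1665   52.0795  231.5277] yaw err deg -0.10682785649512994 F rail 0.4888364963462196 0.31818447584500625 -0.2316732156386574 w 0.0027665362646096393 q [-0.6287  0.0316  1.8683 -0.0001  1.2408 -1.6624]
```

Call:
{"fn": "step_arm", "kwargs": {"series": [-0.024,-0.026,0.02,0,-0.047,-0.052,0.05,0,-0.047,-0.052,0.1,0,-0.047,-0.052,0.15,0,-0.047,-0.052,0.17,0,-0.047,-0.052,0.17,0]}}

```text
time: 3.55
tool_pos: [0.474, -0.3696, 0.0601]
tcp_rot: [-0.829, -3.027, -0.002]
wrist_force: [-0.6, -0.0, 0.2]
width: 0.0
grip_force: 0.0
```

```bash
python3 - <<'E'
from rel import *
show()
a=[]
for c,cr,s in [("scene",(225,170,335,255),5),("top",(258,155,334,243),5)]:
    p=viewer.read_camera(c);q=p["image"][cr[1]:cr[3],cr[0]:cr[2],::-1];q=np.ascontiguousarray(cv2.resize(q,None,fx=s,fy=s,interpolation=cv2.INTER_CUBIC))
    tp=monitor.read_state()["tool_pos"]
    for X,col in [(tp,(0,255,255)),((tp[0],tp[1],.014),(255,0,255))]:
        u=(proj(p,X)[0]-cr[:2]+.5)*s-.5;cv2.circle(q,tuple(int(i) for i in u),3,col,-1)
    a.append(cv2.copyMakeBorder(q,0,450-q.shape[0],0,0,cv2.BORDER_CONSTANT) if q.shape[0]<450 else q[:450])
im=np.hstack(a);im=cv2.resize(im,(min(800,im.shape[1]),int(450*min(800,im.shape[1])/im.shape[1])));cv2.imwrite("pics/c2.png",im)
E
```

```text
t 3.55 rail xyz mm [-67.726    2.6676  60.0713] yaw err deg 0.027475216567552252 F rail -0.48272802841373474 -0.3272509888148441 0.24997459121177118 w 0.00043504405410295914 q [-0.7037  0.2875  1.914  -0.      0.9432 -1.7397]
```

View pics/c2.png

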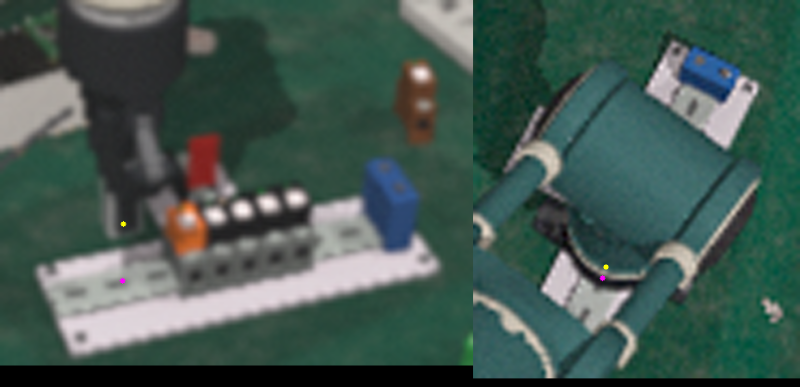

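```bash
python3 - <<'E'
from h import *
p=viewer.read_camera("scene");save(p,"c3.png",(230,160,300,245),7)
E
```

```text
(no output)
```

View pics/c3.png

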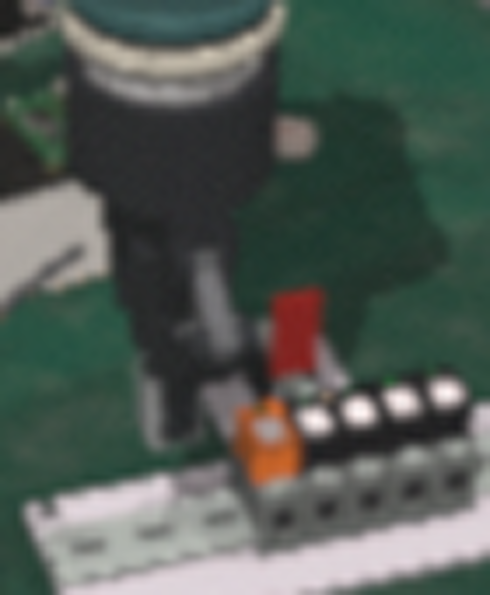

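The tip is at crop (175,440), behind the orange module whose rear edge is at (238,440), and in line with it. The space between them is clear, so I can descend.

Call:
{"fn": "step_arm", "kwargs": {"series": [0,0,0.02,0,0,0,0.036,0,0,0,0.036,0]}}

```text
time: 4.08
tool_pos: [0.4731, -0.3689, 0.0228]
tcp_rot: [-0.829, -3.026, -0.003]
wrist_force: [-0.4, 0.3, 0.2]
width: -0.002
grip_force: 0.0
```

```bash
python3 rel.py
```

```text
t 4.075 rail xyz mm [-68.8389   2.8195  22.8304] yaw err deg 0.02700992850910211 F rail -0.49678601470517875 0.1110769175413901 0.16891289284545233 w -0.0019787336177288783 q [-0.7037  0.3345  1.9341 -0.      0.8776 -1.7398]
```

Call:
{"fn": "step_arm", "kwargs": {"series": [-0.008,-0.002,0,0,-0.015,-0.003,0,0,-0.02,-0.003,0,0,-0.024,-0.003,0,0,-0.028,-0.003,0,0,-0.032,-0.003,0,0,-0.036,-0.003,0,0,-0.04,-0.003,0,0]}}

```text
time: 5.08
tool_pos: [0.5079, -0.3934, 0.0252]
tcp_rot: [-0.83, -3.03, -0.0]
wrist_force: [-1.8, 1.2, 1.5]
width: -0.001
grip_force: 1.0
```

```bash
python3 rel.py
```

```text
t 5.075 rail xyz mm [-26.4854  -0.5422  25.1949] yaw err deg 0.020188568901403414 F rail -2.194848190006544 0.1486660175427803 1.504317471650496 w -0.00104343683699921 q [-0.6978  0.3967  1.8406  0.      0.9045 -1.7338]
```

Call:
{"fn": "step_arm", "kwargs": {"series": [-0.004,0,0,0,-0.008,0,0,0,-0.012,0,0,0,-0.016,0,0,0,-0.019,0,0,0,-0.022,0,0,0,-0.024,0,0,0,-0.026,0,0,0]}}

```text
time: 6.08
tool_pos: [0.5301, -0.4066, 0.0253]
tcp_rot: [-0.83, -3.03, 0.0]
wrist_force: [-1.6, 1.3, 0.5]
width: -0.0
grip_force: 0.8
```

```bash
python3 rel.py
```

```text
t 6.075 rail xyz mm [-0.553  -0.5866 25.2586] yaw err deg 0.02401020624739658 F rail -2.0579033374615046 0.33284315341048065 0.5280646078534086 w -0.0002526150111143516 q [-0.6916  0.4375  1.7807 -0.0001  0.9234 -1.7276]
```

Call:
{"fn": "step_arm", "kwargs": {"series": [-0.0015,0,0,0,-0.003,0,0,0,-0.0045,0,0,0]}}

```text
time: 6.45
tool_pos: [0.534, -0.4089, 0.0253]
tcp_rot: [-0.83, -3.03, 0.0]
wrist_force: [-1.0, 0.8, 0.6]
width: 0.003
grip_force: 0.7
```

Call:
{"fn": "step_arm", "kwargs": {"series": [-0.001,0,0,0,-0.002,0,0,0]}}

```text
time: 6.7
tool_pos: [0.5357, -0.4099, 0.0252]
tcp_rot: [-0.83, -3.03, -0.0]
wrist_force: [-0.4, 0.3, 0.5]
width: -0.002
grip_force: 0.7
```

Call:
{"fn": "step_arm", "kwargs": {"series": [-0.001,0,0,0,-0.002,0,0,0]}}

```text
time: 6.95
tool_pos: [0.5357, -0.4099, 0.0252]
tcp_rot: [-0.829, -3.026, -0.002]
wrist_force: [-8.3, 5.0, 6.5]
width: 0.004
grip_force: 4.7
```

```bash
python3 - <<'E'
from rel import *
show()
p=viewer.read_camera("scene");save(p,"c4.png",(225,160,335,255),6);show()
E
```

```text
t 6.95 rail xyz mm [ 5.9054 -0.5523 25.2284] yaw err deg 0.030686876735700253 F rail -9.68891639436422 0.025389276409880424 6.4801366518327015 w 0.003746474142376942 q [-0.6898  0.4501  1.762  -0.0006  0.9338 -1.7256]
t 7.0 rail xyz mm [ 5.903  -0.5592 25.2462] yaw err deg 0.030168355535579394 F rail -7.3612820006640725 -0.9380543237581693 5.39441660540115 w -0.0037108659344325407 q [-0.6898  0.4502  1.762  -0.0006  0.9339 -1.7256]
```

View pics/c4.png

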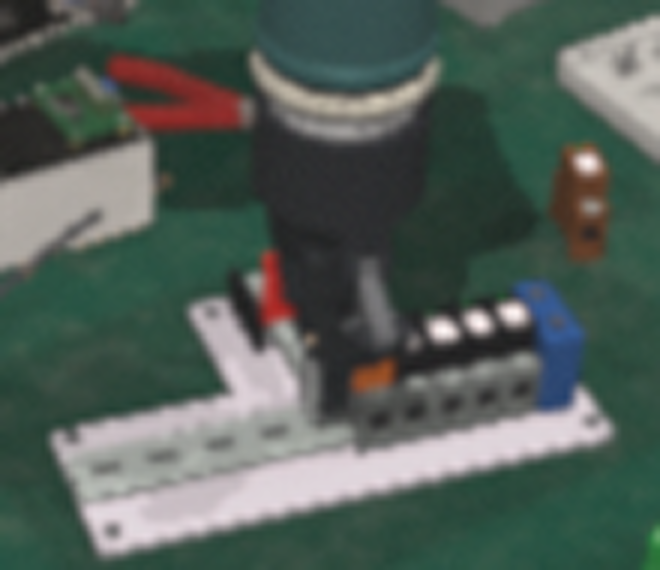

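The row reads tight: the last module touches the blue stop at (545,360) and the force jumped to about 9 N. I'll hold briefly, back off and move round to the tab.

Call:
{"fn": "step_arm", "kwargs": {"series": [-0.0005,0,0,0,-0.0005,0,0,0,0.005,0,0,0,0.02,0,0,0,0.03,0,-0.02,0,0.03,0,-0.06,0,0.03,0,-0.1,0,0.03,0,-0.1,0]}}

```text
time: 8.0
tool_pos: [0.514, -0.3977, 0.1304]
tcp_rot: [0.828, 3.021, -0.006]
wrist_force: [0.9, -0.8, 0.3]
width: 0.0
grip_force: 0.0
```

```bash
python3 rel.py
```

```text
t 8.0 rail xyz mm [-19.051   -1.1061 130.4132] yaw err deg 0.018845140817091988 F rail 1.1432042148022137 -0.23735044297130847 0.30665637021849146 w 0.000412350618537904 q [-0.6969  0.288   1.7666  0.0001  1.0774 -1.7329]
```

Call:
{"fn": "step_arm", "kwargs": {"series": [-0.007,0.03,0,0,-0.017,0.065,0,0,-0.027,0.101,0,0,-0.027,0.101,0.02,0,-0.027,0.101,0.05,0,-0.027,0.101,0.08,0,-0.027,0.101,0.088,0,-0.027,0.101,0.088,0]}}

```text
time: 9.0
tool_pos: [0.5849, -0.3224, 0.0359]
tcp_rot: [-0.83, -3.027, -0.001]
wrist_force: [0.1, -0.8, 0.7]
width: 0.001
grip_force: 0.0
```

```bash
python3 - <<'E'
from rel import *
p=viewer.read_camera("scene");save(p,"c5.png",(225,160,335,255),6);show()
E
```

```text
t 9.05 rail xyz mm [ 4.7723 99.9182 37.2833] yaw err deg -0.004319812245370258 F rail -0.5493646188495962 0.26647113215748197 1.1040884649896845 w 0.0028639952007012337 q [-0.5408  0.4247  1.7731 -0.0001  0.9439 -1.5763]
```

View pics/c5.png

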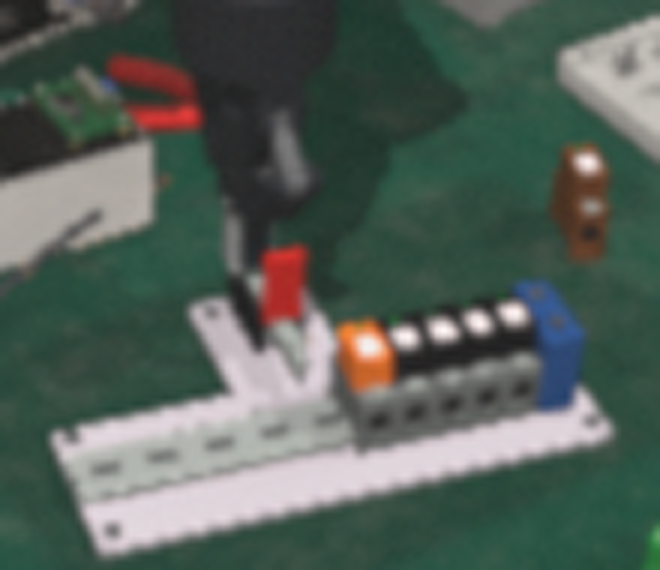

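The picture shows the row closed and home: orange at (365,355), last module against the stop. The finger is outside the red tab at (285,285). I'll trim x and z and push in.

Call:
{"fn": "step_arm", "kwargs": {"series": [-0.003,-0.004,-0.004,0,-0.003,-0.01,-0.004,0,-0.003,-0.016,-0.004,0,-0.003,-0.022,-0.004,0,-0.003,-0.028,-0.004,0,-0.003,-0.034,-0.004,0,-0.003,-0.04,-0.004,0,-0.003,-0.045,-0.004,0]}}

```text
time: 10.05
tool_pos: [0.5658, -0.3631, 0.0413]
tcp_rot: [0.83, 3.03, 0.0]
wrist_force: [1.3, 1.5, 1.4]
width: -0.003
grip_force: 0.7
```

```bash
python3 rel.py
```

```text
t 10.05 rail xyz mm [ 7.8988 55.0802 41.3049] yaw err deg 0.017385611390295708 F rail 0.36362238431397664 1.9522779986558674 1.4386877940510119 w -0.0029942653170325247 q [-0.6076  0.4251  1.7638  0.      0.9526 -1.6435]
```

Call:
{"fn": "step_arm", "kwargs": {"series": [0,-0.004,0,0,0,-0.008,0,0,0,-0.01,0,0,0,-0.0115,0,0,0,-0.013,0,0]}}

```text
time: 10.68
tool_pos: [0.5595, -0.3737, 0.0413]
tcp_rot: [0.83, 3.03, 0.001]
wrist_force: [3.5, 4.9, 0.6]
width: -0.0
grip_force: 2.7
```

Call:
{"fn": "step_arm", "kwargs": {"series": [0,-0.001,0,0,0,-0.002,0,0]}}

```text
time: 10.92
tool_pos: [0.5595, -0.3738, 0.0414]
tcp_rot: [0.831, 3.029, 0.005]
wrist_force: [6.4, 8.3, 0.9]
width: -0.0
grip_force: 5.1
```

Call:
{"fn": "step_arm", "kwargs": {"series": [0,-0.001,0,0,0,-0.001,0,0,0,0.005,0,0,0,0.025,0,0,0,0.05,-0.02,0,0,0.07,-0.06,0,0,0.1,-0.1,0,0,0.12,-0.12,0]}}

```text
time: 11.92
tool_pos: [0.6223, -0.271, 0.1659]
tcp_rot: [0.826, 3.025, -0.002]
wrist_force: [1.1, -0.3, 0.1]
width: 0.004
grip_force: 0.0
```

```bash
python3 - <<'E'
from rel import *
p=viewer.read_camera("scene");save(p,"c6.png",(225,160,335,255),6);show()
E
```

```text
t 11.975 rail xyz mm [ 10.3594 165.3212 167.8992] yaw err deg 0.16538474721281204 F rail 0.2971483414030489 1.3478051959775141 2.082215250492525 w 0.0008065120617724579 q [-0.4451  0.3102  1.6645  0.0019  1.1584 -1.4844]
```

View pics/c6.png

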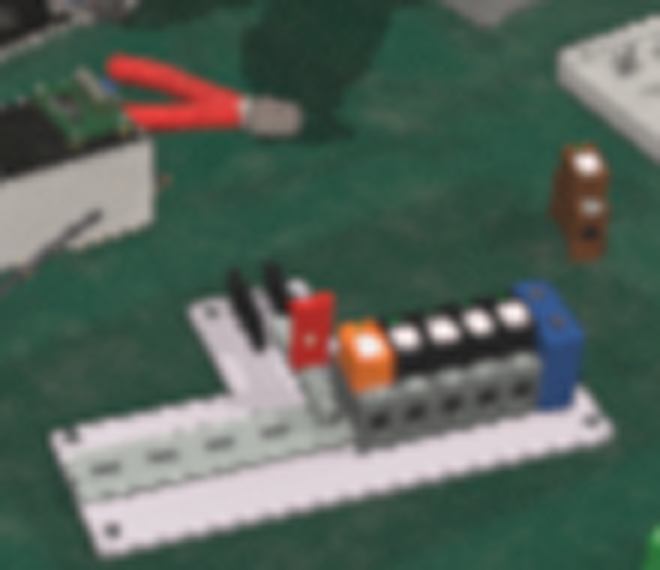

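```bash
python3 - <<'E'
from rel import *
p=viewer.read_camera("scene");show()
c,n=np.cos(t[2]),np.sin(t[2])
w=lambda x,y,z:np.array([t[0]+c*x-n*y,t[1]+n*x+c*y,z])
u=lambda X:(proj(p,X)[0]-[225,160]+.5)*6-.5
for y in(.060,.030,.024,.020): print(y,u(w(.008,y,.069)))
print("nose",u(w(.008,-.007,.029)),u(w(.008,.0,.029)))
E
```

```text
t 12.025 rail xyz mm [  9.8382 163.4882 165.5443] yaw err deg 0.19841150649986616 F rail 0.20523890359358116 0.3600029037078756 -0.1206380091188633 w -0.00023521426664669726 q [-0.4471  0.3118  1.6669  0.0005  1.1561 -1.4864]
0.06 [284.1252 252.9239]
0.03 [306.6534 291.1285]
0.024 [311.2698 298.9572]
0.02 [314.3684 304.2122]
nose [331.996 407.549] [326.5162 397.9066]
```

```bash
python3 - <<'E'
from rel import *
import pickle
p0=pickle.load(open("P.pkl","rb"))["scene"];p=viewer.read_camera("scene")
c,n=np.cos(t[2]),np.sin(t[2])
w=lambda x,y,z:np.array([t[0]+c*x-n*y,t[1]+n*x+c*y,z])
def cen(p):
    im=p["image"][195:235,262:285].astype(float);r=np.clip(im[:,:,0]-1.0*im[:,:,1:].max(2)-40,0,None)
    r[im[:,:,1]>im[:,:,2]+35]=0
    v,u=np.mgrid[195:235,262:285];return np.array([(r*u).sum(),(r*v).sum()])/r.sum(),r.sum()
a,b=cen(p0),cen(p);print(a,b)
d=b[0]-a[0]
for k in(.034,.036,.038,.040): print(k,proj(p,w(.008,.06-k,.049))[0]-proj(p,w(.008,.06,.049))[0],d)
show()
E
```

```text
(array([271.3797, 207.9455]), np.float64(6199.0)) (array([276.5208, 214.4181]), np.float64(5991.0))
0.034 [4.2171 7.2873] [5.141  6.4727]
0.036 [4.4712 7.7264] [5.141  6.4727]
0.038 [4.726  8.1667] [5.141  6.4727]
0.04 [4.9815 8.6082] [5.141  6.4727]
t 12.075 rail xyz mm [  8.504  161.9237 162.9042] yaw err deg 0.16366045462839907 F rail -0.2166025519876638 -0.10783395420123514 -1.0603344277481215 w 0.002682176312579243 q [-0.4488  0.3136  1.6696 -0.0005  1.1555 -1.487 ]
```

```bash
python3 - <<'E'
from rel import *
import pickle
p0=pickle.load(open("P.pkl","rb"))["scene"];p=viewer.read_camera("scene")
def edges(p,x0,y0,x1,y1):
    im=cv2.resize(p["image"][y0:y1,x0:x1],None,fx=8,fy=8,interpolation=cv2.INTER_CUBIC).astype(int)
    m=((im[:,:,0]>110)&(im[:,:,1]<75)).astype(np.uint8)
    k,l,s,c=cv2.connectedComponentsWithStats(m);i=1+np.argmax(s[1:,4]);b=s[i]
    return np.array([x0+b[0]/8,y0+b[1]/8,x0+(b[0]+b[2])/8,y0+(b[1]+b[3])/8]),c[i]/8+[x0,y0],b[4]
print(edges(p0,262,195,285,225));print(edges(p,266,200,290,228))
E
```

```text
(array([268.25, 201.  , 276.25, 214.25]), array([272.1571, 207.04  ]), np.int32(4690))
(array([273.125, 208.5  , 280.75 , 221.375]), array([276.9979, 214.6968]), np.int32(4386))
```

The measured tab travel is about 37 mm, which is close to the 36 mm limit, so I'll do one firmer confirming push.

Call:
{"fn": "step_arm", "kwargs": {"series": [0,-0.02,0.02,0,0,-0.05,0.06,0,0,-0.07,0.1,0,0,-0.085,0.12,0,0,-0.1,0.12,0,0,-0.112,0.12,0,0,-0.116,0.12,0,0,-0.118,0.12,0]}}

```text
time: 13.12
tool_pos: [0.5608, -0.3744, 0.0432]
tcp_rot: [0.829, 3.027, -0.001]
wrist_force: [2.1, 3.0, 1.9]
width: -0.002
grip_force: 1.8
```

```bash
python3 rel.py
```

```text
t 13.125 rail xyz mm [ 9.3367 42.7604 43.2148] yaw err deg 0.010550041168414737 F rail 0.24875912278826995 3.6165911358305154 1.9184999014053505 w -0.001611243655041001 q [-0.6261  0.4242  1.7609  0.0011  0.9532 -1.6625]
```

Call:
{"fn": "step_arm", "kwargs": {"series": [0.001,-0.002,0,0,0.001,-0.004,0,0,0.001,-0.006,0,0,0.001,-0.006,0,0]}}

```text
time: 13.62
tool_pos: [0.5606, -0.3746, 0.0434]
tcp_rot: [0.828, 3.023, 0.009]
wrist_force: [11.6, 13.1, 3.5]
width: 0.0
grip_force: 8.4
```

```bash
python3 rel.py
```

```text
t 13.625 rail xyz mm [ 9.2962 42.454  43.4175] yaw err deg 0.030125705475114728 F rail 3.2781267710664777 17.171284819299114 3.5411578318540546 w 4.4965199008376654e-06 q [-0.63    0.4232  1.762   0.0093  0.9519 -1.6715]
```

It stays at the same position under 17 N, so this is the keeper's hard end. I'll retreat.

Call:
{"fn": "step_arm", "kwargs": {"series": [0,0.005,0,0,0,0.025,0,0,0,0.05,-0.02,0,0,0.08,-0.06,0,0,0.1,-0.1,0,0,0.1,-0.1,0,0,0.1,-0.1,0,0,0.1,-0.1,0]}}

```text
time: 14.62
tool_pos: [0.6052, -0.292, 0.1398]
tcp_rot: [-0.83, -3.027, -0.001]
wrist_force: [-0.9, 0.2, -0.4]
width: 0.003
grip_force: 0.0
```

```bash
python3 - <<'E'
from rel import *
show()
p=viewer.read_camera("scene");save(p,"c7.png",(205,150,335,255),6)
E
```

```text
t 14.625 rail xyz mm [  5.5233 136.2894 139.8394] yaw err deg 0.006781309899366761 F rail -0.923484614541562 -0.27620593048918046 -0.36466166585013504 w 0.002560641470951523 q [-0.4866  0.3263  1.6979 -0.0001  1.1203 -1.5223]
```

View pics/c7.png

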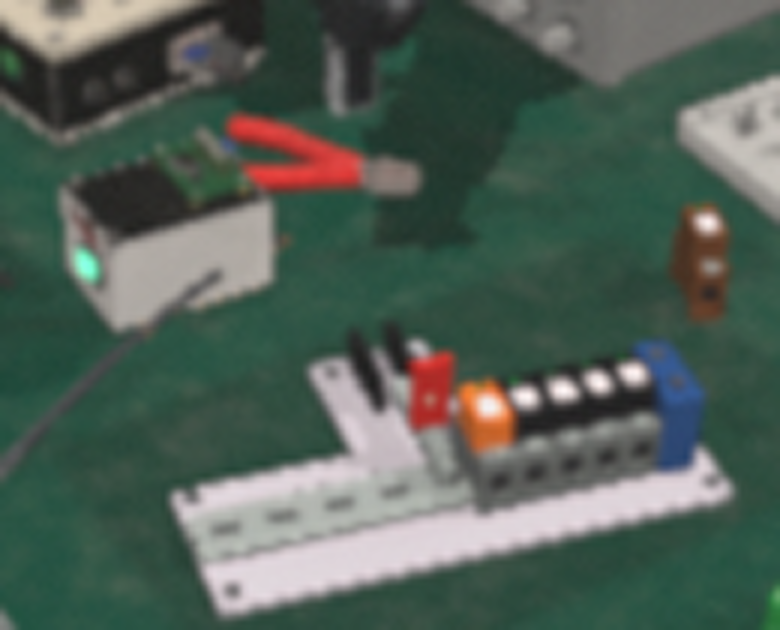

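The row is closed against the stop at (660,430). The keeper bar lies across the rail at (440,455), the tab is in at (430,390), and the gripper is clear of everything.

```bash
python3 -c "
from workcell import job
print(job.finish_job())"
```

```text
the job is handed in; nothing more can be done
None
```

I pushed the row of five modules tight against the blue stop, pushed the keeper in to its hard end behind the row, and handed the job in with the gripper clear; the hand-in call returned no verdict.

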